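# Slide the gouge tray across to the green riser

## Task

Slide the red tray of carving gouges along the pale wooden riser, across the open gap and on until the whole tray stands on the green riser, still lying roughly square to it. Push it along rather than lifting it, keep it level so that it never sags into the gap, and leave the black tray where it is; let go of everything at the end.

Things in the scene. Friction and masses are not known exactly. Their poses are not given: they have to be found in the camera images.
- red_tray: Loose open tray, red with a yellow lining, holding three small wood-handled carving gouges that are fixed in it and lie below its rim. 90 mm along its x, 140 mm along its y, 34 mm high, walls 8 mm thick, flat upright outer faces, flat underside; 0.3 to 0.55 kg, balanced about its centre. Origin: centre of its underside, z up. It starts on the pale riser with its long (y) side within about 6 degrees of the riser's y axis and has to travel along that axis, short end first.
- black_tray: Bystander: a loose open tray of the same size and weight, black, holding six wooden seal blocks below its rim. It stands on the pale riser beside the red tray (either side of it), at least 20 mm away from it. Origin: centre of its underside.
- pale_riser: Fixed low stand with a pale bare wood top, 320 mm along its x, 220 mm along its y, flat top 40 mm above the table. Both trays start on it. Origin: centre of its foot on the table, z up. The gap lies beyond one of its two y ends, the one that faces the green riser.
- green_riser: Fixed low stand of the same size and height (320 x 220 mm, top 40 mm above the table), with a green top: the destination, empty at the start. It stands parallel to the pale riser, to the left or the right of it, beyond an open gap 44 to 56 mm wide between their facing 320 mm edges. The line between the risers' centres is nearly their common y axis (sideways offset at most 5 mm). Origin: centre of its foot on the table.

How it is judged:
By the outcome, as a careful person would: the job done as asked, in the order asked, and still so for the second after the job is handed in, with the robot touching nothing.
It also fails if it takes over 34 s, if anything falls off the work surface, if the arm or the gripper's body presses on something with over 40 N, if the wrist force passes 120 N, or if a joint passes its speed limit or range.

## Robot

A 6-joint arm with a two-finger parallel gripper is mounted at the origin on the work surface. World frame = base frame: x ahead of the robot, y to its left, z up, the work surface at z = 0. Lengths are in m, angles in degrees, forces in N, time in s.
With the tool pointing down it reaches from about 0.3 to 0.75 m from the base axis. Payload 8.5 kg.
Tool frame: the origin (TCP) lies at the very end of the fingers, on their centre line; the grasp point (between the pads) lies 19 mm behind it; z points along the fingers, y is the line along which they close (so a half turn about z gives the same grasp; the last joint's range is limited). The gripper opens to 85 mm and grips with 20 to 120 N. Pads are 22 mm wide; open, the fingers measure 114 mm over their backs; the gripper's body (76 mm by 85 mm) begins 54 mm behind the grasp point. The pads swing forward as they close: fully open they stand 13 mm farther back than shut.
Start: joints at [63.524, 21.807, 74.336, -0, 83.858, -12.336], TCP at [0.134, 0.533, 0.231] pointing down, gripper open.
Joint ranges: [-178.18, 178.18], [-50.72, 133.34], [12.68, 142.11], [-81.47, 261.47], [9.98, 163.14], [-165.26, 165.26]. Speed limits (degrees/s): [136.94, 136.94, 180, 180, 180, 180].

## Interface

Orientations are given as a 3x3 rotation matrix whose columns are the frame's x, y, z axes.
In Python, from rig import observe, cams, ticket gives the robot as it stands.
- The arm moves only by the tool move_arm, never from a script. Its arguments are lists of equal length, an entry for each row: "jaw": the finger opening in cm, from 0 to 8.54; "dp": the shift along the tool's x, y, z in cm, a list of three; "turn": the turn, a rotation vector about the tool's x, y, z in rad, a list of three. In form: {"jaw": [jaw, ...], "dp": [[tx, ty, tz], ...], "turn": [[wx, wy, wz], ...]}. A call has 1 to 12 rows; each row shifts and turns the commanded pose from where the row before left it, along the tool's axes as they then stand; what a row does not reach is not made up. A row lasts 1/12 s, in which the tool goes at most 41.7 mm and 7.16 degrees, less where a joint would pass 70% of its speed; a pose out of reach is approached as far as the arm can. A call is refused whole if a number of a shift passes 4.17 or a number of a turn 0.125, either way. A call with a gripper value outside its range is refused whole. The fingers move at their own pace and stop on an object; "force" is the grip in N (left out, the last holds). Time passes only in rows, so rows that do not move let the fingers close. It gives the time, the measured TCP pose, the force, the opening and the grip force at its end, in the units of the state.
- observe(): the state, without advancing time (a new reading comes with each control period).
- cams.get_image(name): name is "scene" or "top"; returns (picture, depth): 420x560x3 uint8, red, green, blue; 420x560 float32, m along the optical axis (not along the pixel's ray), 0 where there is no reading.
- cams.calibration(name): a dict with "vertical_fov" (degrees; the focal length in pixels is half the picture's height over the tangent of half this angle, whatever the lens; pixels are square), "cx", "cy" (the principal point, pixels), "view" (4x4, takes a point from world to camera coordinates). Camera axes: x right, y up, looking along -z (the intrinsics and any distortion apply to the point x, -y, -z); pixel columns grow to the right and rows downward; lengths in m; the calibration is good to about 2 mm. A picture is of the moment at which its call begins. calibration takes no time and is no camera call.
- ticket.close_job(): hands the job in; it is judged then, once.
Trained networks look in the newest picture that a camera, given by its name, has taken for a name from the list of things; names that differ only in an ending like _2 or _b are one class to them, and where a whole thing is asked for, a point or a joint stands for the part that bears it (a point fixed in the world has none). Each returns a list of dicts, best first, with "p" (0 to 1); they miss things now and then, are a little off and sometimes report something else, mostly with a low value. They report only what shows in the picture. A call takes as long as a camera call.
- cams.spot_in(camera, query): "box" ([centre column, centre row, width, height] as shares, 0 to 1, of the picture: columns of its width, rows of its height, round what is visible of it).
- cams.outline_of(camera, query): "mask" (420x560 bool, what is visible of it) and "box" ([centre column, centre row, width, height] as shares, 0 to 1, of the picture: columns of its width, rows of its height, round what is visible of it).
- cams.mark_of(camera, query): "location" ([column, row] as shares, 0 to 1, of the picture: columns of its width, rows of its height: a listed point, or the origin of a listed thing).
The state is a dict: "time_s": time; "q": joint angles; "qvel": joint speeds; "joint_efforts": joint torques, N m; "position": TCP position; "tool_rot": TCP orientation; "ft_force": force on the tool from outside, world axes, zero at the start; "wrist_torque": the same for the moment, N m; "grip_width": finger opening in m; "gripper_force": force on a finger pad.
Only numpy, scipy, OpenCV 4.12 (cv2) and the standard library are available. Lean on these libraries where they do the work, as an engineer would, in place of code of your own. Each camera call takes 0.05 s, during which the arm holds its last target. There are 200 camera calls.

## Working session

There is one attempt and no reset: what is moved stays moved. The work goes in short steps, Python scripts to look and compute and a tool call to move; the robot and the scene stay as the last step left them, time stands still between calls to the robot, and variables do not carry over. Pictures are saved under pics/ and viewed, at most 10 in all, crops included, and the job is handed in when it is done.

Besides the shell and the picture viewer there is one more tool, called after "Emit:" as name(argument=value, ...) on one line, values as JSON. move_arm: Moves the arm, as the interface text tells. Its arguments: {"type":"object","properties":{"jaw":{"type":"array","items":{"type":"number"}},"dp":{"type":"array","items":{"type":"array","items":{"type":"number"}}},"turn":{"type":"array","items":{"type":"array","items":{"type":"number"}}},"force":{"type":"number"}},"required":["jaw","dp","turn"]}

```bash
mkdir -p pics; cat > h.py <<'E'
import numpy as np, cv2
from rig import observe, cams, ticket
def cloud(name):
    img,d=cams.get_image(name); c=cams.calibration(name)
    f=210/np.tan(np.radians(c["vertical_fov"]/2))
    v,u=np.mgrid[0:420,0:560]
    P=np.stack([(u-c["cx"])/f*d,-(v-c["cy"])/f*d,-d,np.ones_like(d)],-1)
    W=P@np.linalg.inv(np.array(c["view"])).T
    return img,d,W[...,:3],c
def fit(name,q,W,d):
    r=cams.outline_of(name,q)
    out=[]
    for o in r[:2]:
        m=o["mask"]&(d>0); p=W[m]
        out.append((round(o["p"],2),m,p))
    return out
E
python3 - <<'E'
from h import *
s=observe();print(s["position"],s["tool_rot"],s["ft_force"])
ims=[]
for n in("top","scene"):
    img,d,W,c=cloud(n); print(n,{k:v for k,v in c.items() if k!="view"}, np.linalg.inv(c["view"])[:3,3].round(3))
    ims.append(img)
    for q in("red_tray","black_tray","pale_riser","green_riser"):
        for p,m,P in fit(n,q,W,d):
            if len(P)<50: continue
            zt=np.percentile(P[:,2],90)
            T=P[(abs(P[:,2]-(0.074 if 'tray' in q else 0.04))<.006)][:,:2]
            if len(T)<20: print(q,p,'few',zt);continue
            r=cv2.minAreaRect((T*1000).astype(np.float32))
            print(q,p,len(P),len(T),round(zt,3),np.round(r[0],1),np.round(r[1],1),round(r[2],1))
cv2.imwrite("pics/a.png",cv2.cvtColor(cv2.resize(np.vstack(ims),(400,600)),cv2.COLOR_RGB2BGR))
E
```

```text
[0.13420786 0.53305903 0.23068556] [[-9.69703223e-01  2.44284986e-01 -7.11095304e-04]
 [ 2.44285762e-01  9.69702326e-01 -1.36590929e-03]
 [ 3.55879639e-04 -1.49823709e-03 -9.99998814e-01]] [ 0.52667055 -0.27330299 -0.51836414]
top {'vertical_fov': 42.74898321770374, 'cx': 285.8540645145561, 'cy': 209.96033284783275} [0.382 0.026 0.924]
red_tray 0.97 4958 1419 0.075 [652.2 158.1] [140.9  91.1] 82.4
black_tray 0.86 5201 2242 0.075 [512.5 178.4] [140.3  90.5] 81.4
pale_riser 0.61 14234 14140 0.043 [584.2 156.8] [220.7 320.3] 83.4
pale_riser 0.61 4935 293 0.075 [650.7 156.3] [136.7  88. ] 82.3
green_riser 0.68 24084 24040 0.043 [ 555.4 -106.9] [220.3 320.4] 83.4
scene {'vertical_fov': 53.22559027546216, 'cx': 274.27238270288785, 'cy': 209.04622166772035} [ 1.069 -0.139  0.438]
red_tray 0.77 5612 1481 0.073 [653.3 156. ] [140.5  91.9] 82.0
black_tray 0.6 3639 934 0.072 [514.1 176.4] [140.4  93.2] 81.4
pale_riser 0.61 9196 8102 0.04 [585.6 154.5] [220.2 321.2] 83.4
green_riser 0.97 22138 20922 0.04 [ 557.3 -108.5] [219.9 321.4] 83.4
```

View pics/a.png

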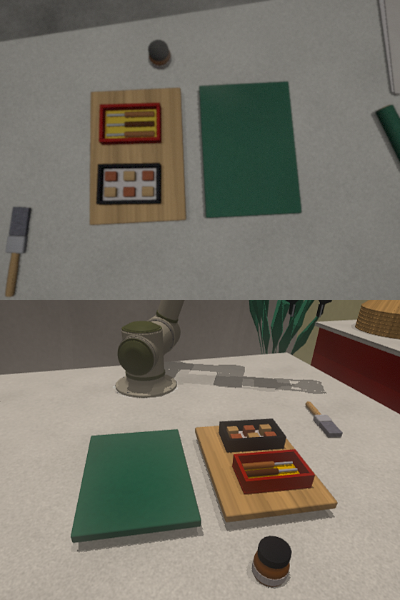

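The top view (upper half) shows the red tray at about (130,123) and the black tray at (129,184) on the pale riser. The green riser is to the right, at (250,150). I'll turn the tool so both fingers sit square behind the tray's far end, then push towards −y.

Emit:
move_arm(jaw=[5,5,5,5,5,5,5,5,5,5,5,5], dp=[[0,0,0],[0,0,0],[0,0,0],[0,0,0],[0,0,0],[0,0,0],[0,0,0],[0,0,0],[0,0,0],[0,0,0],[0,0,0],[0,0,0]], turn=[[0,0,0.12],[0,0,0.12],[0,0,0.12],[0,0,0.12],[0,0,0.12],[0,0,0.12],[0,0,0.12],[0,0,0.12],[0,0,0.12],[0,0,0.12],[0,0,0.12],[0,0,0.12]])

```text
time_s: 1.5
position: [0.1344, 0.5333, 0.2313]
tool_rot: [[0.122, 0.993, 0.0], [0.993, -0.122, 0.0], [0.0, 0.0, -1.0]]
ft_force: [0.7, -0.6, -0.1]
grip_width: 0.0499
gripper_force: 0.0
```

Emit:
move_arm(jaw=[5,5,5,5,5,5,5,5,5,5,5,5], dp=[[-1.2,3.7,0.5],[-1.2,3.7,0.5],[-1.2,3.7,0.5],[-1.2,3.7,0.5],[-1.2,3.7,0.5],[-1.2,3.7,0.5],[-1.2,3.7,0.5],[-1.2,3.7,0.5],[-1.2,3.7,0.5],[-1.2,3.7,0.5],[-1.2,3.7,0.5],[-1.2,3.7,0.5]], turn=[[0,0,0],[0,0,0],[0,0,0],[0,0,0],[0,0,0],[0,0,0],[0,0,0],[0,0,0],[0,0,0],[0,0,0],[0,0,0],[0,0,0]])

```text
time_s: 2.5
position: [0.5603, 0.3377, 0.1711]
tool_rot: [[0.116, 0.993, -0.0], [0.993, -0.116, 0.0], [0.0, -0.0, -1.0]]
ft_force: [0.5, 0.5, 0.9]
grip_width: 0.0499
gripper_force: 0.0
```

```bash
cat >> h.py <<'E'
def st(target):
    s=observe();R=np.array(s["tool_rot"]);p=np.array(s["position"])
    print(round(s["time_s"],2),p.round(4),R.round(3).tolist(),np.round(s["ft_force"],1),round(s["grip_width"],4))
    print("to go (cm, tool):",(R.T@(np.array(target)-p)*100).round(2))
E
python3 -c "
from h import *
st([.667,.273,.12])"
```

```text
2.5 [0.5603 0.3377 0.1711] [[0.116, 0.993, -0.0], [0.993, -0.116, 0.0], [0.0, -0.0, -1.0]] [0.5 0.5 0.9] 0.0499
to go (cm, tool): [-5.19 11.34  5.11]
```

Emit:
move_arm(jaw=[5,5,5,5,5,5,5,5,5,5], dp=[[-1.3,2.8,0.5],[-1.3,2.8,0.5],[-1.3,2.9,1],[-1.3,2.8,1],[0,0,1.8],[0,0,2],[0,0,2],[0,0,1.6],[0,0,1.2],[0,0,0]], turn=[[0,0,0],[0,0,0],[0,0,0],[0,0,0],[0,0,0],[0,0,0],[0,0,0],[0,0,0],[0,0,0],[0,0,0]])

```text
time_s: 3.33
position: [0.6638, 0.2739, 0.0523]
tool_rot: [[0.116, 0.993, -0.005], [0.993, -0.116, -0.001], [-0.002, -0.005, -1.0]]
ft_force: [-0.1, 0.4, -1.1]
grip_width: 0.0502
gripper_force: 0.0
```

```bash
python3 - <<'E'
from h import *
st([.663,.238,.052])
img,d,W,c=cloud("top")
cv2.imwrite("pics/b.png",img[...,::-1])
E
```

```text
3.33 [0.6638 0.2739 0.0523] [[0.116, 0.993, -0.005], [0.993, -0.116, -0.001], [-0.002, -0.005, -1.0]] [-0.1  0.4 -1.1] 0.0502
to go (cm, tool): [-3.57  0.34  0.04]
```

View pics/b.png

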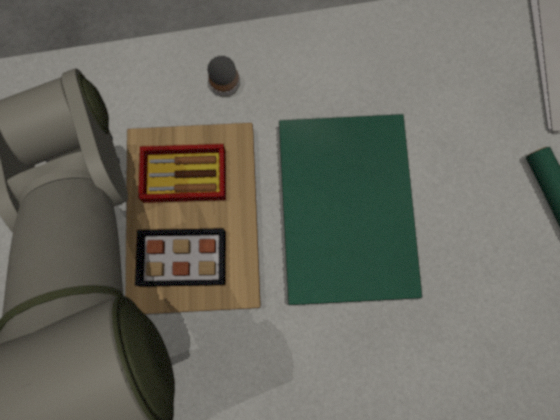

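The tool is clear behind the red tray at about (140,173), and nothing has moved. I'll make gentle contact first.

Emit:
move_arm(jaw=[5,5,5,5,5,5,5,5,5,5,5,5], dp=[[-0.6,0.2,0],[-0.6,0.15,0],[-0.5,0,0],[-0.4,0,0],[-0.4,0,0],[-0.4,0,0],[-0.4,0,0],[-0.4,0,0],[-0.5,0,0],[-0.6,0,0],[-0.6,0,0],[-0.6,0,0]], turn=[[0,0,0],[0,0,0],[0,0,0],[0,0,0],[0,0,0],[0,0,0],[0,0,0],[0,0,0],[0,0,0],[0,0,0],[0,0,0],[0,0,0]])

```text
time_s: 4.38
position: [0.6614, 0.2137, 0.0554]
tool_rot: [[0.116, 0.993, 0.0], [0.993, -0.116, 0.0], [0.0, 0.0, -1.0]]
ft_force: [-0.4, 3.9, 1.0]
grip_width: 0.05
gripper_force: 1.5
```

```bash
cat >> h.py <<'E'
def tray(n="top"):
    img,d,W,c=cloud(n)
    for q in("red_tray","black_tray"):
        for p,m,P in fit(n,q,W,d)[:1]:
            T=P[abs(P[:,2]-.074)<.006]
            r=cv2.minAreaRect((T[:,:2]*1000).astype(np.float32))
            A=np.linalg.lstsq(np.c_[T[:,:2]-T[:,:2].mean(0),np.ones(len(T))],T[:,2],rcond=None)[0]
            print(n,q,p,len(T),np.round(r[0],1),np.round(r[1],1),round(r[2],1),"plane",A.round(4))
    return img
E
python3 - <<'E'
from h import *
st([.63,-.027,.052])
tray("top"); img=tray("scene")
cv2.imwrite("pics/c.png",img[...,::-1])
E
```

```text
4.38 [0.6614 0.2137 0.0554] [[0.116, 0.993, 0.0], [0.993, -0.116, 0.0], [0.0, 0.0, -1.0]] [-0.4  3.9  1. ] 0.05
to go (cm, tool): [-24.28  -0.34   0.34]
top red_tray 0.89 1035 [650.  126.9] [127.1  91.6] 83.4 plane [-0.0027 -0.0013  0.074 ]
top black_tray 0.55 1470 [509.6 159.5] [101.9  90.5] 81.5 plane [ 0.     -0.0184  0.0724]
scene red_tray 0.87 1508 [651.7 129.9] [140.2  92.3] 83.3 plane [ 0.0015 -0.0011  0.0718]
scene black_tray 0.86 954 [513.4 176.5] [140.5  93.6] 81.8 plane [-0.0003 -0.0011  0.0715]
```

View pics/c.png

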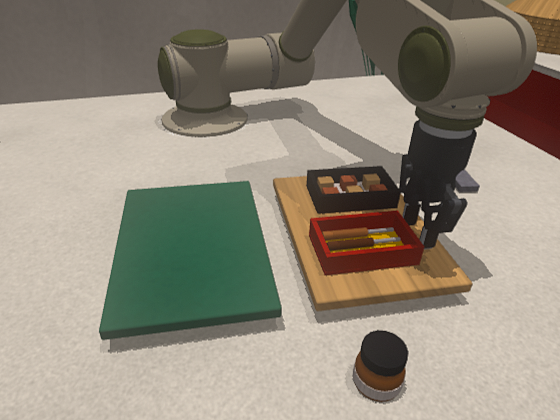

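The tray is sliding flat and square to the riser (83.3° against 83.4°), with both fingers behind it at about (432,240). The black tray has not moved, so I'll carry on.

Emit:
move_arm(jaw=[5,5,5,5,5,5,5,5,5,5,5,5], dp=[[-0.4,0,0.1],[-0.6,0,0.1],[-0.6,0,0.1],[-0.6,0,0],[-0.6,0,0],[-0.6,0,0],[-0.6,0,0],[-0.6,0,0],[-0.6,0,0],[-0.6,0,0],[-0.6,0,0],[-0.6,0,0]], turn=[[0,0,0],[0,0,0],[0,0,0],[0,0,0],[0,0,0],[0,0,0],[0,0,0],[0,0,0],[0,0,0],[0,0,0],[0,0,0],[0,0,0]])

```text
time_s: 5.68
position: [0.6533, 0.144, 0.0523]
tool_rot: [[0.116, 0.993, -0.0], [0.993, -0.116, -0.0], [-0.0, -0.0, -1.0]]
ft_force: [0.8, 2.9, 1.9]
grip_width: 0.05
gripper_force: 1.6
```

```bash
python3 - <<'E'
from h import *
st([.63,-.024,.052])
img=tray("scene")
cv2.imwrite("pics/d.png",img[...,::-1])
E
```

```text
5.68 [0.6533 0.144  0.0523] [[0.116, 0.993, -0.0], [0.993, -0.116, -0.0], [-0.0, -0.0, -1.0]] [0.8 2.9 1.9] 0.05
to go (cm, tool): [-16.96  -0.37   0.03]
scene black_tray 0.63 501 [510.7 151.1] [90.1 94.7] 81.1 plane [-0.0037 -0.0108  0.0716]
```

View pics/d.png

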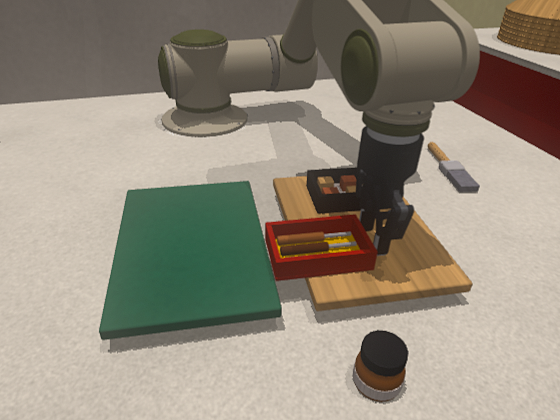

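The tray, at about (320,245), is level across the gap and its front end is just reaching the green edge. Continuing.

Emit:
move_arm(jaw=[5,5,5,5,5,5,5,5,5,5,5,5], dp=[[-0.4,0,0],[-0.5,0,0],[-0.6,0,0],[-0.6,0,0],[-0.6,0,0],[-0.6,0,0],[-0.6,0,0],[-0.6,0,0],[-0.6,0,0],[-0.6,0,0],[-0.6,0,0],[-0.6,0,0]], turn=[[0,0,0],[0,0,0],[0,0,0],[0,0,0],[0,0,0],[0,0,0],[0,0,0],[0,0,0],[0,0,0],[0,0,0],[0,0,0],[0,0,0]])

```text
time_s: 6.83
position: [0.6453, 0.0755, 0.0523]
tool_rot: [[0.116, 0.993, -0.0], [0.993, -0.116, -0.0], [-0.0, -0.0, -1.0]]
ft_force: [0.9, 2.1, -1.1]
grip_width: 0.0501
gripper_force: 1.0
```

```bash
python3 - <<'E'
from h import *
st([.63,-.024,.052])
img=tray("scene")
cv2.imwrite("pics/e.png",img[...,::-1])
E
```

```text
6.83 [0.6453 0.0755 0.0523] [[0.116, 0.993, -0.0], [0.993, -0.116, -0.0], [-0.0, -0.0, -1.0]] [ 0.9  2.1 -1.1] 0.0501
to go (cm, tool): [-10.06  -0.37   0.03]
scene red_tray 0.76 1618 [635.9  -6.1] [141.5  92.6] 82.9 plane [ 0.0004 -0.0009  0.072 ]
```

View pics/e.png

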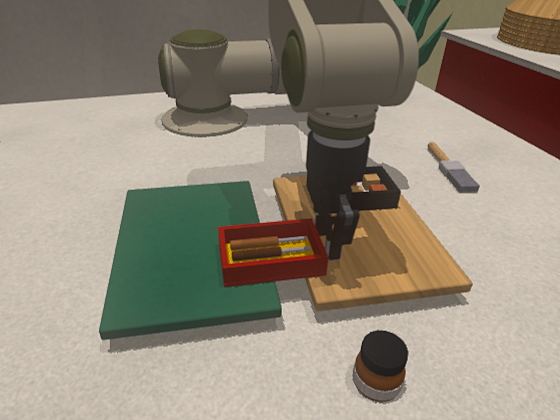

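The tray is bridging both risers at about (272,252), level and square. Finishing the remaining 10 cm, then backing off.

Emit:
move_arm(jaw=[5,5,5,5,5,5,5,5,5,5,5,5], dp=[[-0.4,0,0],[-0.5,0,0],[-0.6,0,0],[-0.6,0,0],[-0.6,0,0],[-0.6,0,0],[-0.6,0,0],[-0.6,0,0],[-0.6,0,0],[-0.6,0,0],[-0.6,0,0],[-0.6,0,0]], turn=[[0,0,0],[0,0,0],[0,0,0],[0,0,0],[0,0,0],[0,0,0],[0,0,0],[0,0,0],[0,0,0],[0,0,0],[0,0,0],[0,0,0]])

```text
time_s: 7.98
position: [0.6373, 0.007, 0.0524]
tool_rot: [[0.116, 0.993, 0.0], [0.993, -0.116, 0.0], [0.0, 0.0, -1.0]]
ft_force: [1.1, 3.8, 2.8]
grip_width: 0.0498
gripper_force: 2.0
```

Emit:
move_arm(jaw=[5,5,5,5,5,5,5,5], dp=[[-0.6,0,0],[-0.6,0,0],[-0.6,0,0],[-0.6,0,0],[-0.5,0,0],[-0.3,0,0],[-0.2,0,0],[0,0,0]], turn=[[0,0,0],[0,0,0],[0,0,0],[0,0,0],[0,0,0],[0,0,0],[0,0,0],[0,0,0]])

```text
time_s: 8.65
position: [0.6333, -0.0269, 0.0521]
tool_rot: [[0.116, 0.993, -0.001], [0.993, -0.116, -0.001], [-0.001, -0.0, -1.0]]
ft_force: [-0.2, -0.2, -0.6]
grip_width: 0.0499
gripper_force: 0.0
```

Emit:
move_arm(jaw=[5,5,5,5,5,5,5,5,5,5], dp=[[0.5,0,0],[1,0,0],[1.5,0,0],[0.5,0,-1.5],[0,0,-2.5],[0,0,-2.5],[0,0,-2.5],[0,0,-2.5],[0,0,-1],[0,0,0]], turn=[[0,0,0],[0,0,0],[0,0,0],[0,0,0],[0,0,0],[0,0,0],[0,0,0],[0,0,0],[0,0,0],[0,0,0]])

```text
time_s: 9.48
position: [0.6383, 0.0096, 0.1796]
tool_rot: [[0.115, 0.993, 0.004], [0.993, -0.115, -0.001], [-0.0, 0.005, -1.0]]
ft_force: [-0.1, 0.5, 0.8]
grip_width: 0.0501
gripper_force: 0.0
```

```bash
python3 - <<'E'
from h import *
st([.63,-.024,.052])
img=tray("scene")
cv2.imwrite("pics/f.png",img[...,::-1])
E
```

```text
9.48 [0.6383 0.0096 0.1796] [[0.115, 0.993, 0.004], [0.993, -0.115, -0.001], [-0.0, 0.005, -1.0]] [-0.1  0.5  0.8] 0.0501
to go (cm, tool): [-3.43 -0.5  12.76]
scene red_tray 0.72 1726 [ 623.5 -108.9] [139.8  92.6] 83.1 plane [-0.0004 -0.0003  0.072 ]
scene black_tray 0.61 938 [513.6 176.5] [140.3  92.3] 81.5 plane [-0.0002  0.0011  0.0716]
```

View pics/f.png

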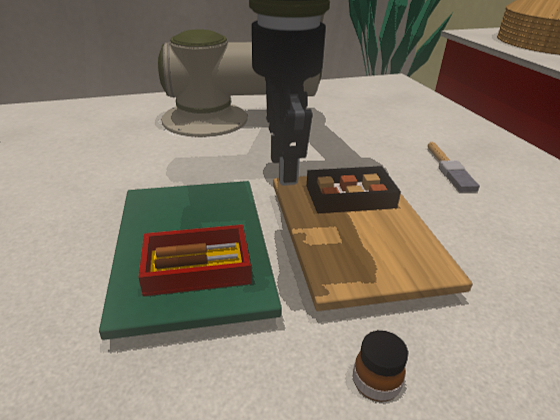

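The red tray now stands wholly on the green riser at about (195,258), square and level. The black tray at (352,187) has not moved, and the gripper is clear of everything.

```bash
python3 -c "
from h import *
print(ticket.close_job())"
```

```text
the job is handed in; nothing more can be done
None
```

I pushed the red tray across the gap and it now stands fully on the green riser, level and square to it to within about half a degree; the black tray is where it started, the gripper is clear, and the job was handed in at about 9.5 s.

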